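# Draw-latch the service case shut

## Task

The lid of the blue service case is still sitting up on its seal. Swing the steel wire loop of the front latch up and hook it gently down behind the keeper's lip on the lid; then, with the fingertips, press the red lever down over centre and hold a firm push of about 15 to 20 N on it for a moment once it is flat home, without forcing it. Leave the lid pulled tight and the latch closed, let go, and do not disturb the other things on the bench.

Things in the scene. Friction and masses are not known exactly. Their poses are not given: they have to be found in the camera images.
- case: Blue plastic service case, too heavy to move, one draw latch in the middle of its front. Base 200 mm deep, 300 wide, 66 high; 105 high with the lid tight. Origin: centre of its underside, on the bench. -x points out of the front (latch side; it faces sideways, not the robot), y runs along the front, z up. The front face is 100 mm from the origin.
- lid: The case's lid, 200 x 300 x 37 mm, about 0.5 kg, hinged at the case's back edge (origin: middle of the hinge line, 66 mm above the bench). Shut, but lying on a springy black rubber seal, front edge about 4.6 mm proud; the seal yields roughly 20 N per mm. Tight when the latch has drawn its front down by about 2 mm or more.
- keeper_mouth (a point): Slot of the steel keeper on the lid's front, a hook open at the top. This point: centre of the 5 mm crossbar when it rests on the slot's floor, midway across the 7 mm slot; now about 91 mm above the bench, 11.5 mm out from the lid. Axes as the case's. Keepers are packed out differently on each case: the real slot lies up to 2.5 mm further in or out than this, so find it by touch.
- keeper_lip (a point): Middle of the top of the keeper's upturned lip, 4 mm above and 5.25 mm further out than keeper_mouth (same 2.5 mm doubt). The lip is 3.5 mm thick, 26 mm wide. The crossbar must pass over it and down between it and the keeper's back plate, which stands 3.5 mm inward of keeper_mouth and rises 14.5 mm above it. Go gently: less than 15 N while hooking.
- bail: The latch's U-shaped loop of 5 mm steel wire, 42 mm wide outside, 32 inside. Origin: centre of its crossbar (outer end), which runs along the front. Its legs run 45.3 mm to a pin through the lever, 12 mm from the lever's hinge in line with the lever. It swings in the plane square to the front, lever and keeper fit between its legs, and it stays where left. It starts sticking out, roughly level.
- lever (a joint): Red latch lever on the case's front. 0 rad: flat home, straight down; grows as it swings out (1.57: straight out) and up, to 2.6. Starts at 1.1 to 1.6, stays where left, follows the loop (about 2.2 when that passes over the keeper, 1.2 to 1.5 once hooked). Pressed down from there it draws the lid down against 4 to 10 N, goes over centre at about 0.25 and snaps home.
- lever_pivot (a point): Centre of the lever's hinge pin, 54 mm above the bench and 21 mm out from the case's front face. The pin runs along the front.
- lever_pad (a point): Where to press the lever: on its outer (at the start, upper) face, 30 mm from the hinge axis towards its end and 3 mm off the line through hinge and loop pivot. The lever is a plate 28 mm wide, 5 mm thick, ending about 44 mm from its hinge in a slight outward flare.
- bottle: White bottle with black cap, 54 mm across, 130 mm tall, standing on the bench; origin at its underside. Leave alone.
- screwdriver: Orange-handled screwdriver lying on the bench; leave alone.
- hose_barb: Brass hose barb, 30 mm across, 48 mm tall, standing on the bench; leave alone.
- parts_bin: Empty blue open bin, 100 x 140 x 60 mm; leave alone.

How it is judged:
By the outcome, as a careful person would: the job done as asked, in the order asked, and still so for the second after the job is handed in, with the robot touching nothing.
It also fails if it takes over 58 s, if anything falls off the work surface, if the arm or the gripper's body presses on something with over 40 N, if the wrist force passes 120 N, or if a joint passes its speed limit or range.

## Robot

A 6-joint arm with a two-finger parallel gripper is mounted at the origin on the work surface. World frame = base frame: x ahead of the robot, y to its left, z up, the work surface at z = 0. Lengths are in mm, angles in rad, forces in N, time in s.
With the tool pointing down it reaches from about 350 to 975 mm from the base axis. Payload 7.1 kg.
Tool frame: the origin (TCP) lies at the very end of the fingers, on their centre line; the grasp point (between the pads) lies 19 mm behind it; z points along the fingers, y is the direction in which the jaws open and shut (so a half turn about z gives the same grasp; the last joint's range is limited). The gripper opens to 88 mm and grips with 3 to 60 N. Pads are 20 mm wide; open, the fingers measure 115 mm over their backs; the gripper's body (75 mm by 178 mm) begins 61 mm behind the grasp point.
Start: joints at [-1.349, 0.423, 1.63, -0, 1.089, -0.019], TCP at [149.069, -606.946, 222.675] pointing down, gripper open.
Joint ranges: [-3, 3], [-0.9, 2.11], [0.09, 2.58], [-1.31, 4.45], [0.11, 2.69], [-2.54, 2.54]. Speed limits (rad/s): [2.39, 2.39, 3.01, 3.14, 3.14, 3.14].

## Interface

Orientations are given as a rotation vector (axis times angle).
In Python, from workcell import * gives the robot as it stands.
- The arm moves only by the tool play_rows, never from a script. Its argument "plan" is text: rows parted by semicolons, each of 7 numbers parted by spaces: the finger opening in cm, from 0 to 8.78, then the shift along the tool's x, y, z in cm, then the turn, a rotation vector about the tool's x, y, z in degrees. A call has 1 to 20 rows; each row shifts and turns the commanded pose from where the row before left it, along the tool's axes as they then stand; what a row does not reach is not made up. A row lasts 1/8 s, in which the tool goes at most 62.5 mm and 10.7 degrees, less where a joint would pass 70% of its speed; a pose out of reach is approached as far as the arm can. A call is refused whole if a number of a shift passes 6.25 or a number of a turn 10.7, either way. A call with a gripper value outside its range is refused whole. The fingers move at their own pace and stop on an object; the grip force is fixed at half the most. Time passes only in rows, so rows that do not move let the fingers close. It gives the time, the measured TCP pose, the force and the opening at its end, in the units of the state.
- get_obs(): the state, without advancing time (a new reading comes with each control period).
- get_image(name): name is "scene" or "top" or "wrist"; returns a dict with "pixels" (420x560x3 uint8, red, green, blue), "range_z" (420x560 float32, mm along the optical axis (not along the pixel's ray), 0 where there is no reading), "fx", "fy", "cx", "cy" (pixels), "distortion" ([k1, k2, p1, p2, k3] as OpenCV has them; the pictures are not rectified), "eye" and "attitude" of the camera in the world. Camera axes: x right, y down, z forward; pixel columns grow to the right and rows downward; lengths in mm; the calibration is good to about 2 mm. A picture is of the moment at which its call begins.
- close_job(): hands the job in, once; it reports no verdict.
The state is a dict: "t": time; "qpos": joint angles; "qvel": joint speeds; "joint_torque": joint torques, N m; "ee_pos": TCP position; "orientation": TCP orientation; "ft_force": force on the tool from outside, world axes, zero at the start; "moment": the same for the moment, N m; "width": finger opening in mm.
Only numpy, scipy, OpenCV 4.12 (cv2) and the standard library are available. Lean on these libraries where they do the work, as an engineer would, in place of code of your own. Each camera call takes 0.05 s, during which the arm holds its last target. There are 200 camera calls.

## Working session

There is one attempt and no reset: what is moved stays moved. The work goes in short steps, Python scripts to look and compute and a tool call to move; the robot and the scene stay as the last step left them, time stands still between calls to the robot, and variables do not carry over. Pictures are saved under pics/ and viewed, about 8 in all and at most 12, crops included, and the job is handed in when it is done.

Besides the shell and the picture viewer there is one more tool, called after "Emit:" as name(argument=value, ...) on one line, values as JSON. play_rows: Moves the arm, as the interface text tells. Its arguments: {"type":"object","properties":{"plan":{"type":"string"}},"required":["plan"]}

```bash
mkdir -p pics; ls
cat > h.py <<'E'
from workcell import *
import numpy as np, cv2
from scipy.spatial.transform import Rotation as R
def att(a):
    a=np.array(a,float)
    if a.shape==(3,3): return a
    return R.from_rotvec(a).as_matrix() if a.size==3 else R.from_quat(a).as_matrix()
def cloud(im):
    h,w=im["range_z"].shape
    K=np.array([[im["fx"],0,im["cx"]],[0,im["fy"],im["cy"]],[0,0,1.]])
    u,v=np.meshgrid(np.arange(w),np.arange(h))
    p=cv2.undistortPoints(np.stack([u,v],-1).reshape(-1,1,2).astype(np.float64),K,np.array(im["distortion"],float)).reshape(h,w,2)
    z=im["range_z"][...,None]
    return np.concatenate([p*z,z],-1)@att(im["attitude"]).T+np.array(im["eye"])
def save(im,n): cv2.imwrite("pics/"+n,im["pixels"][...,::-1])
E
python3 - <<'E'
from h import *
o=get_obs(); print({k:np.round(v,3) for k,v in o.items()})
for n in("scene","top"):
    im=get_image(n); np.savez(n,c=cloud(im),p=im["pixels"],z=im["range_z"]); print(n,im["eye"],im["attitude"],im["fx"])
    save(im,n+"0.png")
a=cv2.imread("pics/scene0.png");b=cv2.imread("pics/top0.png")
E
```

```text
pics
{'t': np.float64(0.0), 'qpos': array([-1.349,  0.424,  1.631, -0.   ,  1.089, -0.019]), 'qvel': array([ 0.   , -0.002, -0.   ,  0.   , -0.001,  0.002]), 'joint_torque': array([-0.0000e+00, -5.4462e+01, -2.7367e+01,  6.4000e-02,  2.3000e-02,
       -0.0000e+00]), 'ee_pos': array([ 148.954, -606.428,  221.917]), 'orientation': array([-3.117, -0.377,  0.   ]), 'ft_force': array([ 0.291, -0.011, -0.314]), 'moment': array([-0.018, -0.008,  0.059]), 'width': np.float64(88.173)}
scene [1396.2787427  -203.71305689  602.83347966] [-1.75337893 -1.36556066  0.79828924] 505.2838718024112
top [ 417.0063965   -26.90046121 1084.58602961] [-2.12216741  2.12870242 -0.15812433] 503.2831590175178
```

View pics/scene0.png

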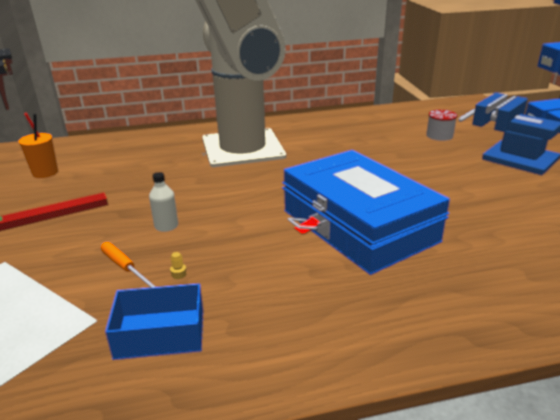

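View pics/top0.png

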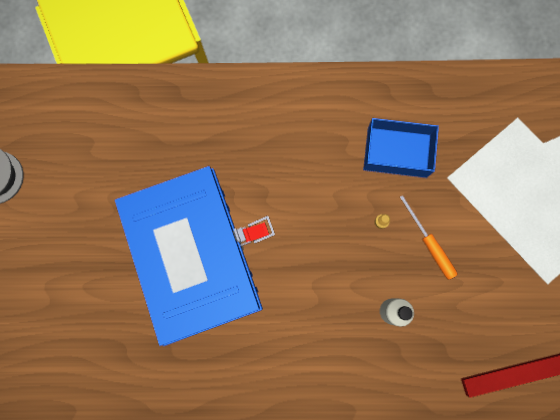

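The scene view shows the latch at about (310,222) on the case's front. The top view shows the lever at (258,231), the bail's crossbar at (272,229) and the lid from (116,200) to (262,308).

Run:
```python
from h import *
d=np.load("top.npz");c=d["c"];p=d["p"];
hsv=cv2.cvtColor(p,cv2.COLOR_RGB2HSV)
m=((hsv[...,0]>100)&(hsv[...,0]<125)&(hsv[...,1]>120)&(c[...,2]>98)&(c[...,2]<125)).astype(np.uint8)
n,l,s,_=cv2.connectedComponentsWithStats(m);i=1+np.argmax(s[1:,4]);m=l==i
P=c[m];print(s[i],"z",np.percentile(P[:,2],[1,50,99]))
r=cv2.minAreaRect(P[:,:2].astype(np.float32));b=cv2.boxPoints(r);print(r,b)
# plane tilt
A=np.c_[P[:,:2],np.ones(len(P))];print(np.linalg.lstsq(A,P[:,2],rcond=None)[0])
e=[b[(k+1)%4]-b[k] for k in range(4)]
# front normal: short-axis direction with negative world y
ce=np.array(r[0]);
sh=min(e,key=np.linalg.norm);x=sh/np.linalg.norm(sh); x=x if x[1]>0 else -x
y=np.array([-x[1],x[0]]);yaw=np.arctan2(x[1],x[0]);print("x",x,"yaw",yaw)
for nme in("top","scene"):
    d=np.load(nme+".npz");c=d["c"];p=d["p"];hsv=cv2.cvtColor(p,cv2.COLOR_RGB2HSV)
    L=np.stack([(c[...,:2]-ce)@x,(c[...,:2]-ce)@y,c[...,2]],-1)
    box=(L[...,0]<-104)&(L[...,0]>-190)&(abs(L[...,1])<40)&(L[...,2]>15)&(L[...,2]<125)
    red=box&((hsv[...,0]<8)|(hsv[...,0]>172))&(hsv[...,1]>150)
    gr=box&(hsv[...,1]<70)
    for q,mm in(("red",red),("grey",gr)):
        Q=L[mm];print(nme,q,len(Q),np.round(np.percentile(Q,[2,25,50,75,98],axis=0),1).tolist())
    if nme=="top":
        ys,xs=np.where(gr); o=np.argsort(L[gr][:,0]); print(np.round(np.c_[xs,ys,L[gr]][o][::12],1))
```

```text
[  115   167   144   178 13268] z [102.07497197 107.34765999 112.36320794]
((500.5192565917969, 177.59567260742188), (299.9322509765625, 200.41819763183594), 19.601184844970703) [[325.62634  221.68842 ]
 [392.86087   32.884346]
 [675.4122   133.50293 ]
 [608.1776   322.307   ]]
[ 5.44599902e-03 -1.94413802e-02  1.07992457e+02]
x [-0.33547115  0.9420505 ] yaw 1.9129016
top red 309 [[-164.6, -13.1, 45.6], [-153.1, -6.7, 49.5], [-141.0, -0.0, 51.9], [-129.6, 6.9, 55.1], [-118.7, 13.0, 60.1]]
top grey 254 [[-176.3, -20.0, 52.1], [-162.5, -10.7, 61.6], [-133.4, 2.5, 71.1], [-111.2, 14.1, 90.1], [-104.7, 20.6, 107.0]]
[[ 272.   227.  -176.9    4.7   71.9]
 [ 271.   226.  -175.6    2.3   73. ]
 [ 270.   225.  -174.4   -0.5   72.3]
 [ 269.   224.  -173.2   -3.8   67.5]
 [ 271.   234.  -170.2   17.4   71.1]
 [ 268.   235.  -163.8   16.9   68.2]
 [ 266.   237.  -158.6   19.    65.3]
 [ 258.   222.  -153.4  -16.3   61.6]
 [ 261.   239.  -147.5   18.6   59.2]
 [ 253.   224.  -142.1  -17.4   52.1]
 [ 256.   241.  -136.4   18.2   52.2]
 [ 250.   242.  -124.3   16.8   59.2]
 [ 243.   234.  -117.8    1.5   94. ]
 [ 240.   228.  -116.2  -11.4   97.2]
 [ 242.   236.  -114.4    3.8   88.8]
 [ 239.   230.  -112.7   -9.6   88.9]
 [ 241.   238.  -111.     6.5   85.8]
 [ 240.   238.  -109.3    6.3   88.9]
 [ 239.   237.  -108.     3.3   86.1]
 [ 235.   229.  -106.9  -11.2  107.2]
 [ 236.   234.  -105.5   -1.3  106.5]
 [ 235.   233.  -104.1   -4.2  104.2]]
scene red 159 [[-167.9, -16.7, 46.1], [-157.8, -10.5, 49.0], [-140.8, -3.4, 52.7], [-130.5, 3.9, 55.6], [-122.0, 11.2, 60.2]]
scene grey 460 [[-179.1, -25.0, 17.2], [-122.3, -18.1, 49.2], [-110.5, -9.3, 58.5], [-106.4, 3.9, 89.2], [-104.5, 15.6, 105.0]]
```

```bash
cat >> h.py <<'E'
CE=np.array([500.52,177.6]);CX=np.array([-0.33547,0.94205]);CY=np.array([-CX[1],CX[0]])
def w(x,y,z): return np.r_[CE+x*CX+y*CY,z]
def loc(p): d=np.array(p)[...,:2]-CE; return np.stack([d@CX,d@CY,np.array(p)[...,2]],-1)
def ori(adeg):
    a=np.radians(adeg);Y=np.r_[-CY,0];Z=np.cos(a)*np.r_[CX,0]-np.sin(a)*np.array([0,0,1.])
    return R.from_matrix(np.c_[np.cross(Y,Z),Y,Z])
def pose():
    o=get_obs();return np.array(o["ee_pos"]),R.from_rotvec(o["orientation"])
def rows(p0,r0,p1,r1,n,g):
    dv=(r0.inv()*r1).as_rotvec()/n;out=[]
    for k in range(n):
        rk=r0*R.from_rotvec(dv*k); t=rk.inv().apply((p1-p0)/n)/10
        out.append(f"{g} "+" ".join(f"{v:.2f}" for v in t)+" "+" ".join(f"{v:.1f}" for v in np.degrees(dv)))
    print("; ".join(out).replace("-0.00","0"))
def st():
    o=get_obs();r=R.from_rotvec(o["orientation"]);z=r.apply([0,0,1])
    f=np.array(o["ft_force"]);print("t",round(o["t"],2),"loc",np.round(loc(o["ee_pos"]),1),"a",np.round(np.degrees(np.arcsin(-z[2])),1),"err",np.round(np.degrees((ori(np.degrees(np.arcsin(-z[2]))).inv()*r).as_rotvec()),1),"F x,y,z case",np.round([f[:2]@CX,f[:2]@CY,f[2]],1),"w",round(float(o["width"]),1),"q",np.round(o["qpos"],2))
E
python3 - <<'E'
from h import *
p,r=pose(); rows(p,r,w(-235,0,170),ori(45),14,6.5)
E
```

```text
6.5 3.94 -3.17 0.38 2.7 2.4 -6.5; 6.5 4.25 -2.68 0.68 2.7 2.4 -6.5; 6.5 4.49 -2.15 0.98 2.7 2.4 -6.5; 6.5 4.65 -1.58 1.26 2.7 2.4 -6.5; 6.5 4.74 -0.99 1.52 2.7 2.4 -6.5; 6.5 4.75 -0.38 1.75 2.7 2.4 -6.5; 6.5 4.68 0.24 1.95 2.7 2.4 -6.5; 6.5 4.53 0.85 2.12 2.7 2.4 -6.5; 6.5 4.31 1.46 2.25 2.7 2.4 -6.5; 6.5 4.01 2.03 2.35 2.7 2.4 -6.5; 6.5 3.65 2.57 2.40 2.7 2.4 -6.5; 6.5 3.23 3.08 2.41 2.7 2.4 -6.5; 6.5 2.76 3.53 2.39 2.7 2.4 -6.5; 6.5 2.24 3.92 2.32 2.7 2.4 -6.5
```

Emit:
play_rows(plan="6.5 3.94 -3.17 0.38 2.7 2.4 -6.5; 6.5 4.25 -2.68 0.68 2.7 2.4 -6.5; 6.5 4.49 -2.15 0.98 2.7 2.4 -6.5; 6.5 4.65 -1.58 1.26 2.7 2.4 -6.5; 6.5 4.74 -0.99 1.52 2.7 2.4 -6.5; 6.5 4.75 -0.38 1.75 2.7 2.4 -6.5; 6.5 4.68 0.24 1.95 2.7 2.4 -6.5; 6.5 4.53 0.85 2.12 2.7 2.4 -6.5; 6.5 4.31 1.46 2.25 2.7 2.4 -6.5; 6.5 4.01 2.03 2.35 2.7 2.4 -6.5; 6.5 3.65 2.57 2.40 2.7 2.4 -6.5; 6.5 3.23 3.08 2.41 2.7 2.4 -6.5; 6.5 2.76 3.53 2.39 2.7 2.4 -6.5; 6.5 2.24 3.92 2.32 2.7 2.4 -6.5; 6.5 0 0 0 0 0 0")

```text
t: 1.98
ee_pos: [577.0, -39.0, 168.9]
orientation: [-1.385, -1.999, -0.573]
ft_force: [0.2, -0.6, -0.8]
width: 64.7
```

Run:
```python
from h import *
st(); im=get_image("wrist"); c=cloud(im); np.savez("wrist",c=c,p=im["pixels"]); save(im,"wrist1.png")
print(loc(im["eye"]))
L=loc(c);hsv=cv2.cvtColor(im["pixels"],cv2.COLOR_RGB2HSV)
box=(L[...,0]<-103)&(L[...,0]>-190)&(abs(L[...,1])<40)&(L[...,2]>25)&(L[...,2]<125)
for q,mm in(("red",box&((hsv[...,0]<8)|(hsv[...,0]>172))&(hsv[...,1]>150)),("grey",box&(hsv[...,1]<70))):
    Q=L[mm];print(q,len(Q),np.round(np.percentile(Q,[2,25,50,75,98],axis=0),1).tolist())
```

```text
t 1.98 loc [-229.7    0.6  168.9] a 44.9 err [ 0.8 -0.  -0.7] F x,y,z case [-0.6  0.  -0.8] w 64.7 q [-0.37  0.7   1.53  0.55  1.52 -0.94]
[-287.61356844   -1.40498573  339.85130241]
red 991 [[-163.8, -14.0, 47.2], [-153.2, -7.5, 49.3], [-142.5, -0.8, 52.0], [-131.1, 6.0, 54.8], [-121.1, 12.3, 59.0]]
grey 1523 [[-178.7, -21.3, 35.9], [-141.7, -11.1, 56.2], [-110.4, -1.3, 70.4], [-105.9, 8.7, 92.9], [-104.7, 19.0, 105.6]]
```

View pics/wrist1.png

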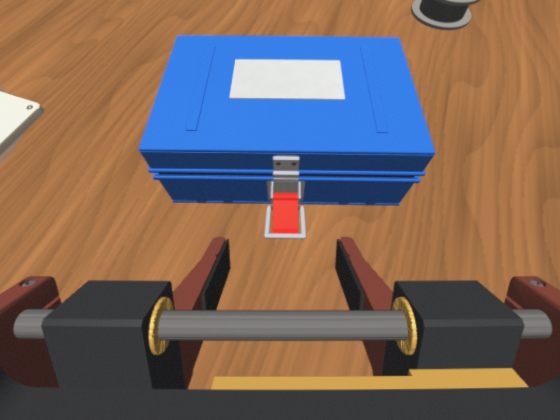

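The wrist view shows the latch centred at column 285: crossbar at row 235, keeper at rows 157–185, and the lever in the loop. I'll fit the loop line and approach.

Run:
```python
from h import *
d=np.load("wrist.npz");L=loc(d["c"]);p=d["p"];hsv=cv2.cvtColor(p,cv2.COLOR_RGB2HSV)
g=(hsv[...,1]<70)&(L[...,0]<-140)&(L[...,0]>-190)&(abs(L[...,1])<26)&(L[...,2]>40)&(L[...,2]<90)
Q=L[g];leg=Q[Q[:,0]<-145]
print(len(Q),np.polyfit(Q[:,0],Q[:,2],1))
for s in(-1,1):
    q=Q[(s*Q[:,1]>12)&(Q[:,0]>-168)];print(s,len(q),np.round(np.median(q,axis=0),1),np.percentile(q[:,1],[3,97]))
q=Q[(abs(Q[:,1])<10)];print("bar",len(q),np.round(np.percentile(q,[5,50,95],axis=0),1).tolist())
k=(hsv[...,1]<70)&(L[...,0]>-125)&(abs(L[...,1])<20)&(L[...,2]>68)&(L[...,2]<112);K=L[k]
for z in range(70,112,3):
    t=K[(K[:,2]>=z)&(K[:,2]<z+3)]
    if len(t):print(z,len(t),np.round(np.percentile(t[:,0],[5,50,95]),1),np.round(np.percentile(t[:,1],[3,97]),1))
pp,r=pose(); p1=w(-210,-0.8,92);rows(pp,r,p1,ori(30),4,6.5);rows(p1,ori(30),w(-156.5,-0.8,61),ori(30),4,6.5)
```

```text
389 [-0.40108416 -0.28204873]
-1 81 [-155.1  -19.4   62.1] [-21.59456872 -17.53866158]
1 76 [-154.8   17.    62.3] [15.24246045 19.39984178]
bar 89 [[-179.0, -8.7, 68.8], [-177.6, -1.1, 70.8], [-175.6, 8.8, 72.4]]
73 2 [-104.6 -104.5 -104.3] [13.  13.1]
82 21 [-120.8 -120.2 -102.2] [-10.5  12.8]
85 98 [-120.9 -119.4 -109.5] [-12.7  11.1]
88 79 [-120.7 -110.2 -108.8] [-12.7  11.2]
91 86 [-120.6 -114.  -109.3] [-12.5  11.3]
94 119 [-120.7 -118.2 -109.2] [-13.4  11. ]
97 41 [-110.9 -109.7 -108.7] [-13.1  12.1]
100 63 [-111.1 -109.6 -102. ] [-12.3  10.2]
103 138 [-110.1 -107.5 -102.8] [-13.1  11. ]
106 1134 [-23.7   8.8  39.6] [-18.8  18.8]
109 188 [-26.  -15.6  13.5] [-18.4  17.7]
6.5 -1.00 0.08 1.73 -0.2 3.7 0.1; 6.5 -1.11 0.08 1.66 -0.2 3.7 0.1; 6.5 -1.22 0.08 1.59 -0.2 3.7 0.1; 6.5 -1.32 0.07 1.50 -0.2 3.7 0.1
6.5 0 0 1.55 0.0 0.0 0.0; 6.5 0 0 1.55 0.0 0.0 0.0; 6.5 0 0 1.55 0.0 0.0 0.0; 6.5 0 0 1.55 0.0 0.0 0.0
```

Emit:
play_rows(plan="6.5 -1.00 0.10 1.73 -0.2 3.7 0.1; 6.5 -1.11 0.10 1.66 -0.2 3.7 0.1; 6.5 -1.22 0.10 1.59 -0.2 3.7 0.1; 6.5 -1.32 0.10 1.50 -0.2 3.7 0.1; 6.5 0 0 0.8 0 0 0; 6.5 0 0 1.6 0 0 0; 6.5 0 0 1.6 0 0 0; 6.5 0 0 1.3 0 0 0; 6.5 0 0 0.8 0 0 0; 6.5 0 0 0 0 0 0")

```text
t: 3.28
ee_pos: [554.9, 29.4, 62.4]
orientation: [-1.26, -1.785, -0.727]
ft_force: [0.1, -0.3, -0.3]
width: 64.9
```

Run:
```python
from h import *
st(); im=get_image("wrist"); np.savez("wrist2",c=cloud(im),p=im["pixels"]); save(im,"wrist2.png")
```

```text
t 3.27 loc [-157.9   -1.5   62.4] a 30.1 err [-0.1 -0.  -0. ] F x,y,z case [-0.3  0.1 -0.3] w 64.9 q [-0.35  0.93  1.57  0.73  1.5  -1.09]
```

View pics/wrist2.png

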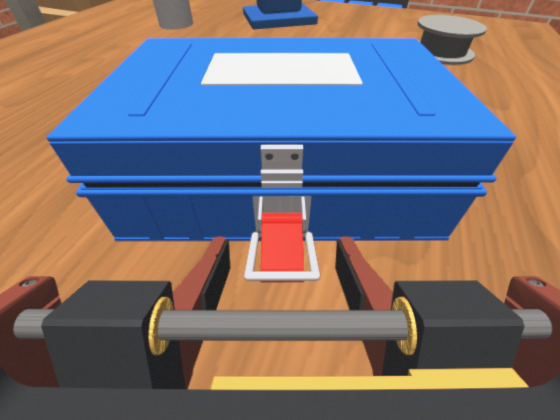

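The wrist view shows the loop (crossbar at row 272, columns 247–318) centred between the fingertips (columns 229 and 338). Closing on its legs.

Emit:
play_rows(plan="4.6 0 0 0 0 0 0; 4.4 0 0 0 0 0 0; 4.2 0 0 0 0 0 0; 3.8 0 0 0 0 0 0; 3.8 0 0 0 0 0 0")

```text
t: 3.95
ee_pos: [555.0, 28.4, 62.4]
orientation: [-1.261, -1.785, -0.727]
ft_force: [-0.9, -3.8, 1.1]
width: 41.0
```

Run:
```python
from h import *
st()
```

```text
t 3.95 loc [-158.9   -1.3   62.4] a 30.2 err [-0.1 -0.  -0. ] F x,y,z case [-3.3  2.1  1.1] w 41.0 q [-0.35  0.93  1.57  0.73  1.5  -1.09]
```

The grip is good, but the fingers lie almost along the legs. I'll swing the loop rigidly to about upright, then regrip from the front.

```bash
cat >> h.py <<'E'
H=np.array([-122.5,55.])
def pin(th): return H+12*np.array([-np.sin(th),-np.cos(th)])
def tcp(th,be,s,d,yc=-1.3,off=(0,0)):
    """TCP when bail at be deg; TCP is s along bail from pin; tool back-dir = be+d"""
    b=np.radians(be);c=pin(th)+s*np.array([np.cos(b),np.sin(b)])+off
    return w(c[0],yc,c[1]),ori(180-(be+d))
def path(ps,g):
    for (p0,r0),(p1,r1) in zip(ps,ps[1:]):
        t=r0.inv().apply(p1-p0)/10;v=np.degrees((r0.inv()*r1).as_rotvec())
        print(g,*[f"{x:.2f}" for x in t],*[f"{x:.1f}" for x in v],end="; ")
    print()
E
python3 - <<'E'
from h import *
k=np.linspace(0,1,13)
path([tcp(1.3+.6*q,157.5-57.5*q,26.5,-7.3) for q in k],3.8)
E
```

```text
3.8 0.26 -0.00 -0.06 0.0 -4.8 -0.0; 3.8 0.26 0.00 -0.06 -0.0 -4.8 0.0; 3.8 0.26 0.00 -0.06 -0.0 -4.8 -0.0; 3.8 0.26 -0.00 -0.06 0.0 -4.8 -0.0; 3.8 0.26 0.00 -0.07 -0.0 -4.8 0.0; 3.8 0.26 -0.00 -0.07 0.0 -4.8 -0.0; 3.8 0.25 0.00 -0.07 0.0 -4.8 0.0; 3.8 0.25 -0.00 -0.07 -0.0 -4.8 -0.0; 3.8 0.25 -0.00 -0.07 0.0 -4.8 -0.0; 3.8 0.25 0.00 -0.07 0.0 -4.8 0.0; 3.8 0.25 0.00 -0.07 -0.0 -4.8 -0.0; 3.8 0.25 -0.00 -0.07 0.0 -4.8 0.0;
```

Emit:
play_rows(plan="3.8 0.26 0 -0.06 0 -4.8 0; 3.8 0.26 0 -0.06 0 -4.8 0; 3.8 0.26 0 -0.06 0 -4.8 0; 3.8 0.26 0 -0.06 0 -4.8 0; 3.8 0.26 0 -0.07 0 -4.8 0; 3.8 0.26 0 -0.07 0 -4.8 0; 3.8 0 0 0 0 0 0")

```text
t: 4.82
ee_pos: [552.0, 36.7, 77.1]
orientation: [-1.537, -2.18, -0.429]
ft_force: [-3.2, -1.7, 0.7]
width: 40.9
```

Run:
```python
from h import *
st()
```

```text
t 4.83 loc [-150.1   -1.2   77.1] a 59.0 err [-0.1 -0.  -0.1] F x,y,z case [-0.5  3.6  0.7] w 40.9 q [-0.21  0.67  1.74  0.52  1.1  -0.87]
```

Emit:
play_rows(plan="3.8 0.25 0 -0.07 0 -4.8 0; 3.8 0.25 0 -0.07 0 -4.8 0; 3.8 0.25 0 -0.07 0 -4.8 0; 3.8 0.25 0 -0.07 0 -4.8 0; 3.8 0.25 0 -0.07 0 -4.8 0; 3.8 0.25 0 -0.07 0 -4.8 0; 3.8 0 0 0 0 0 0")

```text
t: 5.7
ee_pos: [547.6, 48.7, 84.7]
orientation: [-1.792, -2.539, -0.037]
ft_force: [-1.2, 0.1, -1.3]
width: 41.0
```

Run:
```python
from h import *
st(); im=get_image("scene"); 
cv2.imwrite("pics/sc2.png",cv2.resize(im["pixels"][130:280,230:430,::-1],None,fx=4,fy=4,interpolation=cv2.INTER_CUBIC))
# back off along own z, then regrip pose preview
```

```text
t 5.7 loc [-137.2   -1.2   84.7] a 87.6 err [ 0. -0.  0.] F x,y,z case [ 0.5  1.1 -1.3] w 41.0 q [ 0.04  0.52  1.87  0.06  0.76 -0.34]
```

View pics/sc2.png

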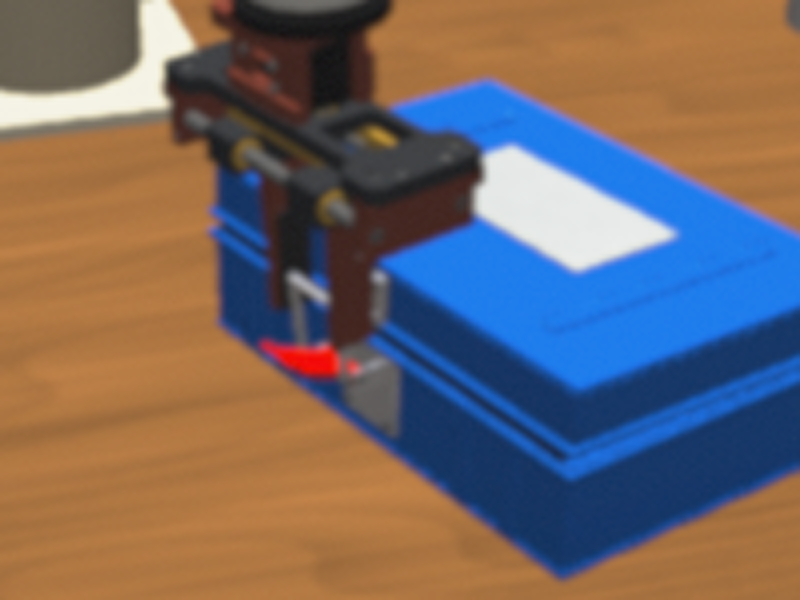

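Upright loop confirmed: crossbar at (310,288) in the crop, lever below it at (300,360). Next I open, rotate to a flatter attitude around the loop, and regrip.

Run:
```python
from h import *
p,r=pose(); b=np.radians(165); s=7
G=np.array([-139.6,91.4])-s*np.array([np.cos(b),np.sin(b)]);print(G)
rows(p,r,w(G[0],-1.2,G[1]),ori(15),9,6.5)
```

```text
[-132.83851922   89.58826668]
6.5 0.06 0.00 -0.05 0.0 8.1 -0.0; 6.5 0.06 0.00 -0.04 0.0 8.1 -0.0; 6.5 0.07 0.00 -0.04 0.0 8.1 -0.0; 6.5 0.07 0.00 -0.03 0.0 8.1 -0.0; 6.5 0.07 0.00 -0.01 0.0 8.1 -0.0; 6.5 0.08 0.00 0 0.0 8.1 -0.0; 6.5 0.08 0.00 0.01 0.0 8.1 -0.0; 6.5 0.07 0.00 0.02 0.0 8.1 -0.0; 6.5 0.07 0.00 0.03 0.0 8.1 -0.0
```

Emit:
play_rows(plan="6.5 0 0 0 0 0 0; 6.5 0 0 0 0 0 0; 6.5 0 0 0 0 0 0; 6.5 0.06 0 -0.05 0 8.1 0; 6.5 0.06 0 -0.04 0 8.1 0; 6.5 0.07 0 -0.04 0 8.1 0; 6.5 0.07 0 -0.03 0 8.1 0; 6.5 0.07 0 -0.01 0 8.1 0; 6.5 0.08 0 0 0 8.1 0; 6.5 0.08 0 0.01 0 8.1 0; 6.5 0.07 0 0.02 0 8.1 0; 6.5 0.07 0 0.03 0 8.1 0; 6.5 0 0 0 0 0 0; 6.5 0 0 0 0 0 0")

```text
t: 7.5
ee_pos: [547.1, 52.4, 90.1]
orientation: [-1.108, -1.57, -0.853]
ft_force: [0.0, -0.4, -0.1]
width: 64.9
```

Run:
```python
from h import *
st(); im=get_image("wrist"); L=loc(cloud(im)); np.savez("wrist3",L=L,p=im["pixels"]); save(im,"wrist3.png")
hsv=cv2.cvtColor(im["pixels"],cv2.COLOR_RGB2HSV)
g=(hsv[...,1]<70)&(L[...,0]<-124)&(L[...,0]>-160)&(abs(L[...,1])<26)&(L[...,2]>60)&(L[...,2]<115)
Q=L[g];print(len(Q))
q=Q[abs(Q[:,1])<10];print("bar",len(q),np.round(np.percentile(q,[5,50,95],axis=0),1).tolist())
for z in range(60,112,6):
    t=Q[(Q[:,2]>=z)&(Q[:,2]<z+6)]
    if len(t):print(z,len(t),np.round(np.percentile(t[:,0],[5,50,95]),1),np.round(np.percentile(t[:,1],[3,97]),1))
```

```text
t 7.5 loc [-133.6   -1.8   90.1] a 15.0 err [-0.2 -0.  -0.1] F x,y,z case [-0.3  0.1 -0.1] w 64.9 q [-0.36  1.01  1.53  0.84  1.71 -1.12]
1269
bar 286 [[-144.5, -9.3, 102.7], [-143.1, -0.1, 104.7], [-141.1, 9.0, 105.9]]
60 92 [-138.2 -137.1 -134.7] [-21.8  18.7]
66 85 [-139.2 -138.1 -136.5] [-21.8  18.9]
72 89 [-140.3 -139.2 -137.9] [-21.9  18.7]
78 99 [-141.1 -140.2 -138. ] [-22.   18.7]
84 104 [-142.  -141.1 -139.5] [-22.   18.6]
90 102 [-143.  -142.  -140.7] [-21.7  18.8]
96 105 [-143.8 -143.1 -142.1] [-21.6  18.5]
102 593 [-144.4 -143.2 -141. ] [-21.   17.7]
```

View pics/wrist3.png

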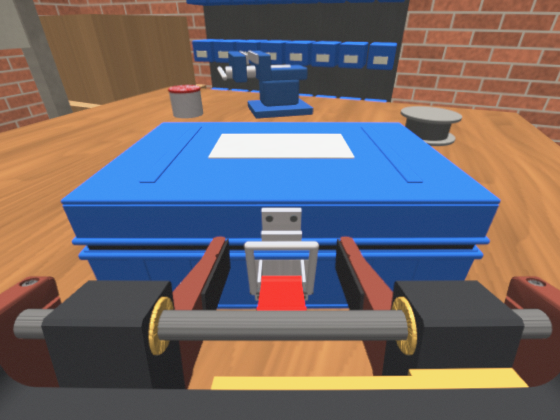

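The wrist view shows the upright loop with its crossbar at row 245 (columns 247–318) and the keeper just behind it at rows 210–235. Both sit midway between the fingers. I'll grip, then carry the bar to just above and outside the lip.

```bash
cat >> h.py <<'E'
def linkC(C):
    C=np.array(C);d=C-H;D=np.hypot(*d);u=d/D
    a=(144-45.3**2+D*D)/(2*D);h=np.sqrt(max(144-a*a,0));n=np.array([-u[1],u[0]])
    P=H+a*u+h*n; b=np.degrees(np.arctan2(*(C-P)[::-1])); v=P-H
    return b,np.arctan2(-v[0],-v[1])
OFF=np.array([7.7,-12.9])
def tcpC(C,be=None,yc=-1.8):
    b,th=linkC(C); be=b if be is None else be
    p=np.array(C)+R.from_euler('z',be-99.5,degrees=True).apply(np.r_[OFF,0])[:2]
    return w(p[0],yc,p[1]),ori(180-(be+65.5))
E
python3 - <<'E'
from h import *
A=[(-141.3,103),(-138,104.3),(-134.5,105.2),(-131,105.7),(-127.5,106),(-124,106),(-120.5,105.7),(-117,105),(-114.5,103.5)]
for c in A: print(c,np.round(linkC(c),2),np.round(loc(tcpC(c)[0]),1))
path([tcpC(c) for c in A],3.8)
E
```

```text
(-141.3, 103) [99.22  1.85] [-133.7   -1.8   90.1]
(-138, 104.3) [95.4   1.93] [-131.2   -1.8   90.9]
(-134.5, 105.2) [91.33  1.99] [-128.7   -1.8   91.3]
(-131, 105.7) [87.23  2.04] [-126.2   -1.8   91.5]
(-127.5, 106) [83.18  2.1 ] [-123.7   -1.8   91.5]
(-124, 106) [79.09  2.15] [-121.3   -1.8   91.2]
(-120.5, 105.7) [74.93  2.19] [-118.9   -1.8   90.8]
(-117, 105) [70.6   2.22] [-116.5   -1.8   90. ]
(-114.5, 103.5) [66.8   2.18] [-115.    -1.8   88.5]
3.8 0.14 0.00 0.21 -0.0 -3.8 0.0; 3.8 0.13 -0.00 0.22 0.0 -4.1 -0.0; 3.8 0.11 -0.00 0.22 0.0 -4.1 0.0; 3.8 0.11 -0.00 0.22 -0.0 -4.1 -0.0; 3.8 0.11 0.00 0.22 0.0 -4.1 0.0; 3.8 0.10 0.00 0.22 -0.0 -4.2 -0.0; 3.8 0.09 -0.00 0.23 -0.0 -4.3 0.0; 3.8 -0.00 0.00 0.21 -0.0 -3.8 -0.0;
```

Emit:
play_rows(plan="4.4 0 0 0 0 0 0; 4.2 0 0 0 0 0 0; 3.8 0 0 0 0 0 0; 3.8 0 0 0 0 0 0; 3.8 0 0 0 0 0 0")

```text
t: 8.18
ee_pos: [546.6, 52.3, 90.3]
orientation: [-1.106, -1.567, -0.853]
ft_force: [-2.3, -1.5, 3.5]
width: 40.7
```

Run:
```python
from h import *
st()
```

```text
t 8.18 loc [-133.5   -1.4   90.3] a 14.8 err [-0.1 -0.  -0.1] F x,y,z case [-0.7  2.6  3.5] w 40.7 q [-0.36  1.01  1.53  0.84  1.71 -1.12]
```

Play the first 6 rows (to C ≈ -120.5, 105.7), then check forces.

Emit:
play_rows(plan="3.8 0.14 0 0.21 0 -3.8 0; 3.8 0.13 0 0.22 0 -4.1 0; 3.8 0.11 0 0.22 0 -4.1 0; 3.8 0.11 0 0.22 0 -4.1 0; 3.8 0.11 0 0.22 0 -4.1 0; 3.8 0.10 0 0.22 0 -4.2 0; 3.8 0 0 0 0 0 0")

```text
t: 9.05
ee_pos: [541.4, 66.7, 90.9]
orientation: [-1.35, -1.913, -0.641]
ft_force: [-2.6, -0.9, -2.7]
width: 40.8
```

Run:
```python
from h import *
st(); im=get_image("wrist"); L=loc(cloud(im)); cv2.imwrite("pics/wrist4.png",cv2.resize(im["pixels"][150:350,160:410,::-1],None,fx=3,fy=3))
hsv=cv2.cvtColor(im["pixels"],cv2.COLOR_RGB2HSV)
g=(hsv[...,1]<70)&(L[...,0]<-102)&(L[...,0]>-150)&(abs(L[...,1]+1.5)<9)&(L[...,2]>80)&(L[...,2]<118)
Q=L[g]
for z in range(80,116,3):
    t=Q[(Q[:,2]>=z)&(Q[:,2]<z+3)]
    if len(t):print(z,len(t),np.round(np.percentile(t[:,0],[3,25,50,75,97]),1))
```

```text
t 9.05 loc [-118.1   -1.3   90.9] a 39.3 err [-0.1 -0.  -0. ] F x,y,z case [ 0.1  2.8 -2.7] w 40.8 q [-0.27  0.78  1.68  0.71  1.36 -1.02]
80 1 [-120. -120. -120. -120. -120.]
83 49 [-120.9 -120.6 -120.4 -120.2 -119.9]
86 62 [-120.9 -120.7 -120.4 -120.1 -119.6]
89 98 [-120.8 -120.4 -120.  -109.8 -109.5]
92 181 [-120.8 -120.1 -119.  -109.9 -109.3]
95 100 [-120.7 -119.5 -110.4 -109.7 -109.3]
98 76 [-111.1 -110.6 -109.8 -109.6 -109.1]
101 172 [-111.1 -109.8 -109.3 -103.  -102.1]
104 342 [-123.1 -121.6 -108.7 -106.7 -105. ]
107 192 [-122.6 -121.7 -120.9 -119.9 -118.9]
```

View pics/wrist4.png

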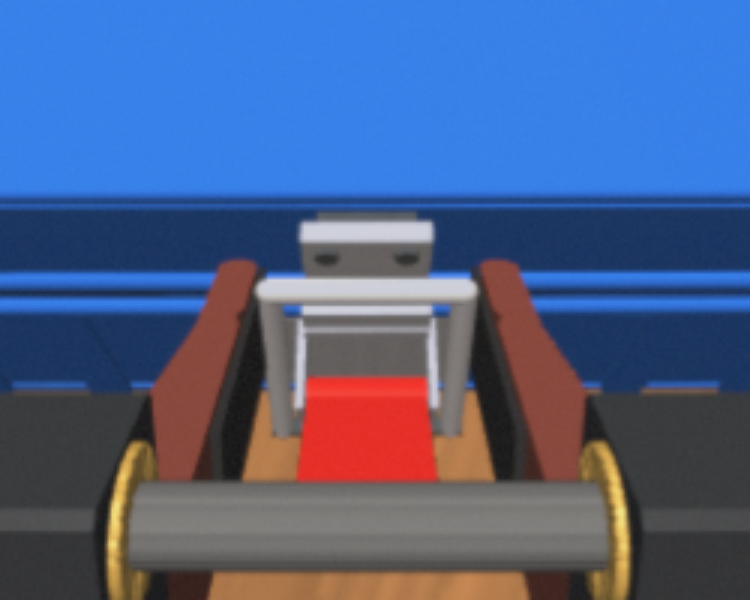

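Crop: the crossbar (row 290, columns 255–478) is just above and outside the keeper. The lip lies at x ≈ -120.8 to -117.3 and the plate at -109.5, so the slot middle is ≈ -113.4. Continue over the lip.

Run:
```python
from h import *
A=[(-120.5,105.8),(-117.5,105),(-115,103.8),(-113.6,102.3),(-113.4,100.5),(-113.4,99),(-113.4,97.5),(-113.4,96),(-113.4,94.5),(-113.4,93),(-113.4,92),(-113.4,91),(-113.4,90)]
for c in A: print(c,np.round(linkC(c),2),np.round(loc(tcpC(c)[0]),1))
path([tcpC(c) for c in A],3.8)
```

```text
(-120.5, 105.8) [75.01  2.2 ] [-118.8   -1.8   90.9]
(-117.5, 105) [71.13  2.21] [-116.9   -1.8   90. ]
(-115, 103.8) [67.55  2.19] [-115.3   -1.8   88.8]
(-113.6, 102.3) [65.    2.12] [-114.6   -1.8   87.3]
(-113.4, 100.5) [63.71  1.99] [-114.7   -1.8   85.5]
(-113.4, 99) [63.04  1.88] [-114.9   -1.8   84. ]
(-113.4, 97.5) [62.56  1.76] [-115.    -1.8   82.6]
(-113.4, 96) [62.29  1.65] [-115.1   -1.8   81.1]
(-113.4, 94.5) [62.26  1.52] [-115.1   -1.8   79.6]
(-113.4, 93) [62.53  1.39] [-115.    -1.8   78.1]
(-113.4, 92) [62.91  1.29] [-114.9   -1.8   77.1]
(-113.4, 91) [63.51  1.18] [-114.8   -1.8   76. ]
(-113.4, 90) [64.4   1.06] [-114.5   -1.8   75. ]
3.8 0.06 -0.00 0.21 -0.0 -3.9 0.0; 3.8 0.02 0.00 0.20 0.0 -3.6 -0.0; 3.8 -0.05 -0.00 0.16 -0.0 -2.6 0.0; 3.8 -0.13 0.00 0.13 0.0 -1.3 -0.0; 3.8 -0.11 0.00 0.10 -0.0 -0.7 0.0; 3.8 -0.10 -0.00 0.11 0.0 -0.5 -0.0; 3.8 -0.10 0.00 0.11 0.0 -0.3 -0.0; 3.8 -0.09 -0.00 0.12 0.0 -0.0 0.0; 3.8 -0.09 -0.00 0.12 0.0 0.3 -0.0; 3.8 -0.05 0.00 0.09 -0.0 0.4 -0.0; 3.8 -0.05 -0.00 0.09 0.0 0.6 -0.0; 3.8 -0.05 -0.00 0.09 -0.0 0.9 -0.0;
```

Emit:
play_rows(plan="3.8 0.06 0 0.21 0 -3.9 0; 3.8 0.02 0 0.20 0 -3.6 0; 3.8 -0.05 0 0.16 0 -2.6 0; 3.8 -0.13 0 0.13 0 -1.3 0; 3.8 0 0 0 0 0 0")

```text
t: 9.72
ee_pos: [540.1, 70.4, 85.4]
orientation: [-1.46, -2.066, -0.525]
ft_force: [-4.1, 0.0, 0.8]
width: 41.0
```

Run:
```python
from h import *
st()
```

```text
t 9.72 loc [-114.3   -1.4   85.4] a 50.5 err [-0.1 -0.   0. ] F x,y,z case [1.4 3.8 0.8] w 41.0 q [-0.21  0.7   1.74  0.63  1.19 -0.93]
```

Emit:
play_rows(plan="3.8 -0.11 0 0.10 0 -0.7 0; 3.8 -0.10 0 0.11 0 -0.5 0; 3.8 -0.10 0 0.11 0 -0.3 0")

```text
t: 10.1
ee_pos: [540.4, 69.8, 80.8]
orientation: [-1.475, -2.088, -0.507]
ft_force: [-5.1, 0.1, 3.4]
width: 41.0
```

Run:
```python
from h import *
st()
```

```text
t 10.1 loc [-115.    -1.4   80.8] a 52.1 err [-0.1 -0.   0. ] F x,y,z case [1.8 4.8 3.4] w 41.0 q [-0.2   0.69  1.75  0.61  1.16 -0.92]
```

Emit:
play_rows(plan="3.8 -0.09 0 0.12 0 0 0; 3.8 -0.09 0 0.12 0 0.3 0; 3.8 0 0 0 0 0 0")

```text
t: 10.48
ee_pos: [540.4, 69.6, 77.6]
orientation: [-1.472, -2.084, -0.51]
ft_force: [-4.9, -0.8, 1.5]
width: 40.8
```

Run:
```python
from h import *
st()
```

```text
t 10.47 loc [-115.1   -1.4   77.6] a 51.9 err [-0.1 -0.   0.1] F x,y,z case [0.8 4.9 1.5] w 40.8 q [-0.2   0.7   1.75  0.62  1.16 -0.93]
```

Bar at z ≈ 92.6; go down by small steps to touch the floor.

Emit:
play_rows(plan="3.8 -0.04 0 0.06 0 0.2 0; 3.8 -0.04 0 0.06 0 0.2 0; 3.8 -0.03 0 0.04 0 0.2 0; 3.8 0 0 0 0 0 0")

```text
t: 10.98
ee_pos: [540.4, 69.8, 76.0]
orientation: [-1.467, -2.076, -0.517]
ft_force: [-4.8, -0.8, 2.5]
width: 40.8
```

Run:
```python
from h import *
st(); im=get_image("wrist"); cv2.imwrite("pics/wrist5.png",cv2.resize(im["pixels"][120:350,160:410,::-1],None,fx=2.6,fy=2.6))
```

```text
t 10.97 loc [-114.9   -1.4   76. ] a 51.2 err [-0.1 -0.   0. ] F x,y,z case [0.9 4.8 2.5] w 40.8 q [-0.2   0.71  1.74  0.62  1.16 -0.94]
```

View pics/wrist5.png

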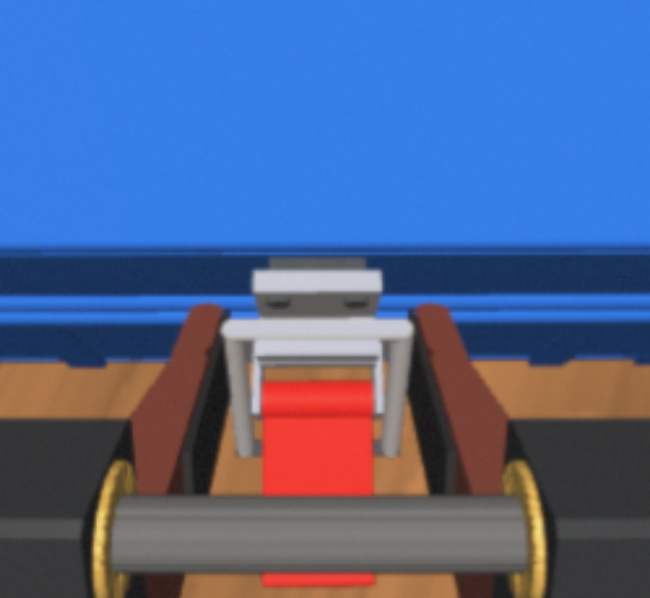

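Crop: the crossbar (row 328) now lies between the back plate (row 285) and the lip (row 348). A little further down to seat it.

Emit:
play_rows(plan="3.8 -0.03 0 0.04 0 0.2 0; 3.8 -0.03 0 0.04 0 0.2 0; 3.8 0 0 0 0 0 0")

```text
t: 11.4
ee_pos: [540.4, 69.9, 75.5]
orientation: [-1.462, -2.07, -0.522]
ft_force: [-7.0, -0.9, 6.7]
width: 40.8
```

Run:
```python
from h import *
st()
```

```text
t 11.4 loc [-114.9   -1.4   75.5] a 50.8 err [-0.1 -0.   0. ] F x,y,z case [1.5 6.9 6.7] w 40.8 q [-0.21  0.71  1.74  0.63  1.17 -0.94]
```

Seated on the slot floor (Fz 6.7 N). Release and back off.

Emit:
play_rows(plan="4.4 0 0 0 0 0 0; 6.5 0 0 0 0 0 0; 6.5 0 0 0 0 0 0; 6.5 0 0 -1 0 0 0; 6.5 0 0 -3 0 0 0; 6.5 0 0 -3 0 0 0; 4 0 0 -3 0 0 0; 0 0 0 0 0 0 0; 0 0 0 0 0 0 0; 0 0 0 0 0 0 0")

```text
t: 12.65
ee_pos: [560.6, 11.2, 151.7]
orientation: [-1.462, -2.069, -0.521]
ft_force: [0.4, -0.2, -0.3]
width: 28.7
```

Run:
```python
from h import *
st(); im=get_image("wrist"); L=loc(cloud(im));save(im,"wrist6.png")
hsv=cv2.cvtColor(im["pixels"],cv2.COLOR_RGB2HSV)
box=(L[...,0]<-103)&(L[...,0]>-190)&(abs(L[...,1])<30)&(L[...,2]>15)&(L[...,2]<125)
Q=L[box&((hsv[...,0]<8)|(hsv[...,0]>172))&(hsv[...,1]>150)];print(len(Q),np.round(np.percentile(Q,[2,25,50,75,98],axis=0),1).tolist())
print(np.polyfit(Q[:,0],Q[:,2],1))
g=Q[0:0];G=L[box&(hsv[...,1]<70)&(abs(L[...,1])<21)&(L[...,2]>80)]
for z in range(80,112,3):
    t=G[(G[:,2]>=z)&(G[:,2]<z+3)]
    if len(t):print(z,len(t),np.round(np.percentile(t[:,0],[3,25,50,75,97]),1))
```

```text
t 12.65 loc [-176.9   -0.8  151.7] a 50.8 err [-0.1  0.   0.1] F x,y,z case [-0.4 -0.3 -0.3] w 28.7 q [-0.29  0.63  1.65  0.55  1.35 -0.89]
1454 [[-166.4, -14.4, 44.4], [-155.0, -8.4, 46.6], [-143.1, -0.8, 50.3], [-131.4, 6.0, 54.4], [-120.4, 11.9, 59.3]]
[ 0.31731337 96.30322672]
80 25 [-122.1 -121.6 -121.  -120.6 -119.5]
83 58 [-121.2 -120.5 -120.4 -119.7 -118.2]
86 92 [-120.7 -120.4 -119.4 -110.3 -109.6]
89 140 [-120.7 -120.  -115.9 -110.2 -109.5]
92 298 [-120.4 -118.6 -115.4 -113.7 -109.6]
95 68 [-120.3 -118.6 -110.2 -109.8 -109.4]
98 40 [-111.4 -110.2 -109.7 -109.5 -109.1]
101 100 [-111.  -110.  -109.6 -104.  -103.1]
104 146 [-110.  -109.  -107.7 -106.5 -105.5]
```

View pics/wrist6.png

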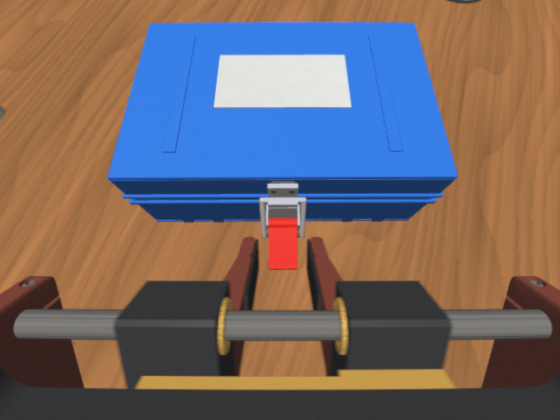

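The loop is hooked: bar at z ≈ 92–93 between lip and plate, lever at θ ≈ 1.26 with its face at (284,245). Next, close the fingers and press the lever.

```bash
cat >> h.py <<'E'
def press(th,gap,yc=-1.2,a=None):
    n=np.array([-np.cos(th),np.sin(th)]);K=H+30*np.array([-np.sin(th),-np.cos(th)])+(3+gap)*n
    a=50+35*th/1.26 if a is None else a; q=np.radians(a)
    p=K-10*np.array([np.sin(q),np.cos(q)]);return w(p[0],yc,p[1]),ori(a)
E
python3 - <<'E'
from h import *
p,r=pose();t,q=press(1.26,12);print(loc(t))
rows(p,r,t,q,7,0)
path([press(1.26,g) for g in(12,8,5,3,1)],0)
E
```

```text
[-165.61163319   -1.19999799   59.23529045]
0 -0.71 0.00 1.13 0.0 -4.9 -0.0; 0 -0.61 0.00 1.18 0.0 -4.9 -0.0; 0 -0.51 0.00 1.23 0.0 -4.9 -0.0; 0 -0.40 0.00 1.27 0.0 -4.9 -0.0; 0 -0.29 0.00 1.30 0.0 -4.9 -0.0; 0 -0.18 0.00 1.32 0.0 -4.9 -0.0; 0 -0.07 0.00 1.33 0.0 -4.9 -0.0
0 0.09 -0.00 0.39 0.0 0.0 0.0; 0 0.07 -0.00 0.29 0.0 0.0 0.0; 0 0.04 0.00 0.20 0.0 0.0 0.0; 0 0.04 -0.00 0.20 0.0 0.0 0.0;
```

Emit:
play_rows(plan="0 -0.71 0 1.13 0 -4.9 0; 0 -0.61 0 1.18 0 -4.9 0; 0 -0.51 0 1.23 0 -4.9 0; 0 -0.40 0 1.27 0 -4.9 0; 0 -0.29 0 1.30 0 -4.9 0; 0 -0.18 0 1.32 0 -4.9 0; 0 -0.07 0 1.33 0 -4.9 0; 0 0.09 0 0.39 0 0 0; 0 0.07 0 0.29 0 0 0; 0 0.04 0 0.20 0 0 0; 0 0.04 0 0.20 0 0 0; 0 0 0 0 0 0 0")

```text
t: 14.2
ee_pos: [556.9, 23.8, 49.5]
orientation: [-1.774, -2.508, -0.077]
ft_force: [-0.5, -0.6, -0.8]
width: 0.4
```

Run:
```python
from h import *
st()
ths=np.r_[1.26,np.arange(1.2,-0.01,-.1)]
P=[press(1.26,1),]+[press(t,0) for t in ths]
print([(round(t,2),np.round(loc(press(t,0)[0]),1).tolist()) for t in ths])
path(P,0)
```

```text
t 14.2 loc [-163.8   -1.5   49.5] a 85.1 err [-0.1 -0.   0.2] F x,y,z case [-0.4  0.7 -0.8] w 0.4 q [-0.02  0.59  1.85  0.12  0.73 -0.45]
[(np.float64(1.26), [-161.9, -1.2, 47.8]), (np.float64(1.2), [-161.5, -1.2, 45.8]), (np.float64(1.1), [-160.5, -1.2, 42.4]), (np.float64(1.0), [-159.1, -1.2, 39.2]), (np.float64(0.9), [-157.5, -1.2, 36.1]), (np.float64(0.8), [-155.6, -1.2, 33.2]), (np.float64(0.7), [-153.5, -1.2, 30.5]), (np.float64(0.6), [-151.1, -1.2, 28.0]), (np.float64(0.5), [-148.5, -1.2, 25.7]), (np.float64(0.4), [-145.7, -1.2, 23.7]), (np.float64(0.3), [-142.7, -1.2, 22.0]), (np.float64(0.2), [-139.6, -1.2, 20.5]), (np.float64(0.1), [-136.4, -1.2, 19.4]), (np.float64(-0.0), [-133.2, -1.2, 18.6])]
0 0.02 0.00 0.10 0.0 0.0 0.0; 0 0.03 -0.00 0.21 -0.0 1.7 0.0; 0 0.06 0.00 0.34 0.0 2.8 -0.0; 0 0.08 -0.00 0.34 -0.0 2.8 -0.0; 0 0.09 0.00 0.34 0.0 2.8 -0.0; 0 0.11 -0.00 0.33 -0.0 2.8 -0.0; 0 0.12 -0.00 0.32 -0.0 2.8 0.0; 0 0.14 0.00 0.32 -0.0 2.8 -0.0; 0 0.15 -0.00 0.31 -0.0 2.8 0.0; 0 0.16 -0.00 0.30 0.0 2.8 0.0; 0 0.18 0.00 0.29 -0.0 2.8 -0.0; 0 0.19 -0.00 0.28 0.0 2.8 0.0; 0 0.20 0.00 0.28 0.0 2.8 -0.0; 0 0.21 -0.00 0.26 -0.0 2.8 0.0;
```

Emit:
play_rows(plan="0 0.10 0 0.10 0 0 0; 0 0.03 0 0.21 0 1.7 0; 0 0.06 0 0.34 0 2.8 0; 0 0.08 0 0.34 0 2.8 0")

```text
t: 14.7
ee_pos: [555.8, 27.9, 40.6]
orientation: [-1.71, -2.42, -0.186]
ft_force: [-2.4, -2.7, 7.2]
width: 0.7
```

Run:
```python
from h import *
st()
```

```text
t 14.7 loc [-159.6   -1.8   40.6] a 77.8 err [-0.2 -0.   0.1] F x,y,z case [-1.7  3.1  7.2] w 0.7 q [-0.08  0.63  1.83  0.28  0.79 -0.63]
```

Emit:
play_rows(plan="0 0.09 0 0.34 0 2.8 0; 0 0.11 0 0.33 0 2.8 0; 0 0.12 0 0.32 0 2.8 0; 0 0.14 0 0.32 0 2.8 0")

```text
t: 15.2
ee_pos: [553.4, 34.7, 29.5]
orientation: [-1.61, -2.279, -0.336]
ft_force: [-1.2, -6.5, 5.9]
width: 0.4
```

Run:
```python
from h import *
st()
```

```text
t 15.2 loc [-152.3   -1.9   29.5] a 66.6 err [-0.2 -0.   0. ] F x,y,z case [-5.8  3.3  5.9] w 0.4 q [-0.16  0.7   1.78  0.46  0.92 -0.82]
```

Emit:
play_rows(plan="0 0.15 0 0.31 0 2.8 0; 0 0.16 0 0.30 0 2.8 0; 0 0.18 0 0.29 0 2.8 0; 0 0.10 0 0.14 0 1.4 0; 0 0.10 0 0.14 0 1.4 0")

```text
t: 15.82
ee_pos: [549.1, 46.6, 21.4]
orientation: [-1.506, -2.131, -0.471]
ft_force: [-0.2, 0.3, -0.6]
width: 0.4
```

Run:
```python
from h import *
st()
```

```text
t 15.82 loc [-139.7   -1.8   21.4] a 55.4 err [-0.1 -0.   0.1] F x,y,z case [ 0.3  0.1 -0.6] w 0.4 q [-0.21  0.78  1.73  0.59  1.06 -0.96]
```

Over centre and snapped (no force). Advance to contact.

Emit:
play_rows(plan="0 0.20 0 0.28 0 2.8 0; 0 0.12 0 0.17 0 2.0 0; 0 0 0 0 0 0 0")

```text
t: 16.2
ee_pos: [547.6, 51.1, 19.4]
orientation: [-1.462, -2.067, -0.525]
ft_force: [1.6, -2.0, 0.7]
width: 0.6
```

Run:
```python
from h import *
st()
```

```text
t 16.2 loc [-135.    -1.9   19.4] a 50.6 err [-0.2 -0.   0.1] F x,y,z case [-2.4 -0.8  0.7] w 0.6 q [-0.23  0.81  1.71  0.63  1.12 -1.  ]
```

Emit:
play_rows(plan="0 0.04 0 0.03 0 0 0; 0 0.04 0 0.03 0 0 0; 0 0 0 0 0 0 0")

```text
t: 16.58
ee_pos: [547.6, 51.5, 19.7]
orientation: [-1.462, -2.071, -0.524]
ft_force: [2.0, -5.7, -1.4]
width: 0.3
```

Run:
```python
from h import *
st()
```

```text
t 16.57 loc [-134.6   -2.    19.7] a 50.8 err [-0.2 -0.  -0. ] F x,y,z case [-6.1  0.1 -1.4] w 0.3 q [-0.23  0.81  1.71  0.63  1.12 -1.  ]
```

Emit:
play_rows(plan="0 0.05 0 0.04 0 0 0; 0 0.05 0 0.04 0 0 0; 0 0 0 0 0 0 0")

```text
t: 16.95
ee_pos: [547.6, 51.8, 19.6]
orientation: [-1.463, -2.072, -0.523]
ft_force: [2.6, -11.2, -2.1]
width: 0.7
```

Run:
```python
from h import *
st()
```

```text
t 16.95 loc [-134.3   -2.1   19.6] a 50.9 err [-0.2 -0.  -0. ] F x,y,z case [-11.4   1.3  -2.1] w 0.7 q [-0.23  0.81  1.71  0.63  1.12 -1.  ]
```

Emit:
play_rows(plan="0 0.06 0 0.045 0 0 0; 0 0.05 0 0.045 0 0 0; 0 0 0 0 0 0 0; 0 0 0 0 0 0 0; 0 0 0 0 0 0 0")

```text
t: 17.58
ee_pos: [547.6, 52.0, 19.5]
orientation: [-1.464, -2.074, -0.523]
ft_force: [1.2, -16.8, -0.1]
width: 0.2
```

Run:
```python
from h import *
st()
```

```text
t 17.57 loc [-134.1   -2.2   19.5] a 51.0 err [-0.3 -0.  -0.1] F x,y,z case [-16.2   4.5  -0.1] w 0.2 q [-0.23  0.81  1.71  0.63  1.12 -1.  ]
```

Emit:
play_rows(plan="0 0.02 0 0.01 0 0 0; 0 0 0 0 0 0 0; 0 0 0 0 0 0 0; 0 0 0 0 0 0 0; 0 0 0 0 0 0 0; 0 0 0 0 0 0 0; 0 0 0 0 0 0 0; 0 0 0 0 0 0 0")

```text
t: 18.58
ee_pos: [547.6, 52.0, 19.6]
orientation: [-1.464, -2.074, -0.523]
ft_force: [1.4, -18.2, 0.4]
width: 0.4
```

Run:
```python
from h import *
st()
```

```text
t 18.57 loc [-134.1   -2.2   19.6] a 51.0 err [-0.3 -0.  -0.1] F x,y,z case [-17.6   4.8   0.4] w 0.4 q [-0.23  0.81  1.71  0.63  1.12 -1.  ]
```

Held about 18 N for 1 s. Retreat and look.

Emit:
play_rows(plan="0 -0.25 0 -0.2 0 0 0; 0 -0.8 0 -0.65 0 0 0; 0 -0.8 0 -1.5 0 0 0; 0 0 0 -3 0 0 0; 0 0 0 -4 0 0 0; 0 0 0 -4 0 0 0; 0 0 0 -2 0 0 0; 0 0 0 0 0 0 0; 0 0 0 0 0 0 0")

```text
t: 19.7
ee_pos: [582.0, -49.5, 125.8]
orientation: [-1.46, -2.066, -0.523]
ft_force: [-0.5, 0.2, -0.7]
width: 0.6
```

Run:
```python
from h import *
st(); im=get_image("wrist"); L=loc(cloud(im));save(im,"wrist7.png")
hsv=cv2.cvtColor(im["pixels"],cv2.COLOR_RGB2HSV)
box=(L[...,0]<-101)&(L[...,0]>-190)&(abs(L[...,1])<30)&(L[...,2]>5)&(L[...,2]<125)
Q=L[box&((hsv[...,0]<8)|(hsv[...,0]>172))&(hsv[...,1]>150)];print("red",len(Q),np.round(np.percentile(Q,[2,50,98],axis=0),1).tolist())
G=L[box&(hsv[...,1]<70)&(abs(L[...,1])<21)&(L[...,2]>75)]
for z in range(75,112,3):
    t=G[(G[:,2]>=z)&(G[:,2]<z+3)]
    if len(t):print(z,len(t),np.round(np.percentile(t[:,0],[3,25,50,75,97]),1))
P=loc(np.load("wrist.npz")["c"])
for n,l in(("before",P),("after",L)):
    s=(l[...,0]>-98)&(l[...,0]<-60)&(abs(l[...,1])<120)&(l[...,2]>90); print(n,"lid front z",np.round(np.median(l[s][:,2]),1))
```

```text
t 19.7 loc [-241.3   -0.6  125.8] a 50.6 err [-0.1  0.   0.1] F x,y,z case [ 0.4  0.4 -0.7] w 0.6 q [-0.37  0.71  1.56  0.51  1.38 -0.94]
red 807 [[-129.3, -14.2, 11.0], [-126.4, -0.7, 39.7], [-121.2, 11.8, 59.4]]
75 23 [-119.7 -118.8 -118.4 -117.9 -102.2]
78 44 [-120.9 -120.6 -119.9 -118.5 -117.1]
81 85 [-121.3 -120.7 -120.  -119.5 -116.2]
84 130 [-121.1 -120.3 -116.9 -110.2 -109.6]
87 211 [-121.3 -120.1 -114.1 -110.6 -109.5]
90 205 [-121.  -120.1 -118.4 -110.4 -109.3]
93 60 [-119.4 -110.7 -110.1 -109.6 -109.2]
96 84 [-111.8 -111.  -110.3 -109.8 -102. ]
99 126 [-111.2 -110.1 -109.6 -105.1 -102. ]
102 123 [-110.5 -109.2 -108.2 -106.7 -105.1]
before lid front z 108.8
after lid front z 106.4
```

View pics/wrist7.png

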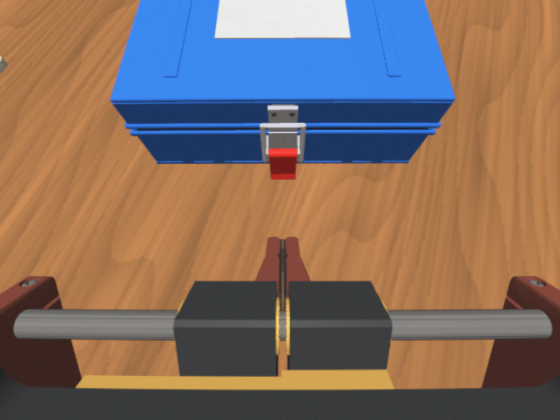

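The latch is closed: the lever hangs vertical at (283,165), the loop is hooked at (283,128), and the lid's front is down about 2.4 mm. Handing in.

```bash
python3 -c "
from workcell import *
print(close_job())"
```

```text
the job is handed in; nothing more can be done
None
```

The latch is closed and the lid is pulled tight; I handed the job in at about 20 s of the 58 s allowed.

- **Hooking:** I swung the loop up by its legs, regripped it from the front, and lowered the crossbar into the keeper slot. The slot was about 2 mm further out than its nominal position. Forces read while hooking stayed under about 10 N.
- **Lever:** I pressed it down with the closed fingertips until it snapped over centre. Once it was flat home I held about 16 to 18 N on it for over a second, then let go.
- **Last checks:**
  - The lever's outer face is nearly vertical, running from about x = -121 to -129 mm between z = 59 and 11 mm; the lower end is its outward flare.
  - The loop sits between the keeper's lip and its back plate.
  - The lid's front dropped about 2.4 mm by the depth camera, against the 2 mm needed. Depth readings are only good to about 2 mm, so that margin is approximate.
  - The arm is clear, with the force reading about zero.
- **Other items on the bench:** I never moved near them, but I did not take a final overall picture to confirm it.

No check failed. The only oddity was a sideways reading of up to 7 N while gripping the loop, and up to 5 N while pressing.

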